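# Pin the kitchen turntable against turning

## Robot

A 6-joint arm with a two-finger parallel gripper is mounted at the origin on the work surface. World frame = base frame: x ahead of the robot, y to its left, z up, the work surface at z = 0. Lengths are in m, angles in degrees, forces in N, time in s.
With the tool pointing down it reaches from about 0.4 to 0.825 m from the base axis. Payload 7 kg.
Tool frame: the origin (TCP) lies midway between the tips of the shut fingers; the grasp point (between the pads) lies 19 mm behind it (r.grasp_offset is the distance from the TCP to the grasp point, in m); z points along the fingers, x is the direction in which the jaws open and shut, and the axes are right-handed (so a half turn about z gives the same grasp; the last joint's range is limited). The gripper opens to 88 mm and grips with 3 to 60 N. Pads are 19 mm wide; open, the fingers measure 130 mm over their backs; the gripper's body (78 mm by 193 mm) begins 47 mm behind the grasp point.
Start: joints at [-60.098, 20.546, 0.682, 0, -70.136, -16.507], TCP at [0.156, -0.657, 0.227] pointing down, gripper open.
Joint ranges: [-176.03, 176.03], [-82.01, 121.73], [-58.28, 71.71], [-173.87, 95.51], [-174.79, -0.11], [-173.66, 173.66]. Speed limits (degrees/s): [136.94, 136.94, 172.46, 180, 180, 180].

## Interface

Orientations are given as [roll, pitch, yaw] about the fixed x, y, z axes, in that order (R = Rz(yaw) Ry(pitch) Rx(roll)).
In Python, from plant import r gives the robot as it stands.
- The arm moves only by the tool step_arm, never from a script. Its argument "deltas" is a list of rows, each a list of 7 numbers: the turn, a rotation vector about the tool's x, y, z in rad, then the shift along the tool's x, y, z in mm, then the opening, from -1 (shut) to 1 (fully open), so that 0 is half open. In form: [[ax, ay, az, x, y, z, grip], ...]. A call has 1 to 10 rows; each row shifts and turns the pose as measured when the row begins, along the tool's axes as they then stand; what a row does not reach is not made up. A row lasts 1/10 s, in which the tool goes at most 50 mm and 8.59 degrees, less where a joint would pass 70% of its speed; a pose out of reach is approached as far as the arm can. A call with a gripper value outside its range is refused whole. The fingers move at their own pace and stop on an object; "squeeze" is the grip in N (left out, the last holds). Time passes only in rows, so rows that do not move let the fingers close. It gives the time, the measured TCP pose, the force and the opening at its end, in the units of the state.
- r.get_state(): the state, without advancing time (a new reading comes with each control period).
- r.capture(name): name is "scene" or "top" or "wrist"; returns the picture (420x560x3 uint8, red, green, blue); there is no depth.
- r.camera_info(name): a dict with "vertical_fov" (degrees; the focal length in pixels is half the picture's height over the tangent of half this angle, whatever the lens; pixels are square), "cx", "cy" (the principal point, pixels), "view" (4x4, takes a point from world to camera coordinates). Camera axes: x right, y down, z forward; pixel columns grow to the right and rows downward; lengths in m; the calibration is good to about 2 mm. A picture is of the moment at which its call begins: read the wrist's pose just before it. camera_info takes no time and is no camera call; for the wrist camera it gives the pose at the moment of the call.
- r.close_job(): hands the job in, once; it reports no verdict.
The state is a dict: "time_s": time; "joints": joint angles; "qd": joint speeds; "joint_torque": joint torques, N m; "tcp_pos": TCP position; "eef_rot": TCP orientation; "contact_force": force on the tool from outside, world axes, zero at the start; "moment": the same for the moment, N m; "gripper_width": finger opening in m.
Only numpy, scipy, OpenCV 4.12 (cv2) and the standard library are available. Lean on these libraries where they do the work, as an engineer would, in place of code of your own. Each camera call takes 0.05 s, during which the arm holds its last target.

## Task

Lock the blue turntable so it cannot spin: turn it until the hole in its upright lug lines up with the hole in the metal keeper plate, and push the beech pin along its cradle through both holes until its head is fully home against the ends of the two guide rails. Keep the stacked saucers standing in the middle of the turntable, and leave the spice jar, the rolling pin and the spoon rest where they are.

Things in the scene. Friction and masses are not known exactly. Their poses are not given: they have to be found in the camera images.
- stand: Fixed grey stand carrying everything. Origin on the table under the turntable's axis, z up. The pin cradle runs out from the turntable along the stand's -y; the pin is pushed along +y. Keeper plate from y -138 to -150 mm, 36 mm wide, top at z 85. Cradle top flat at z 51, 60 mm wide, y -150 to -328. Turntable disc: radius 135, top at z 34.
- keeper_hole (a point): Centre of the 23 mm round hole in the upright aluminium keeper plate (12 mm thick), on its outer face (away from the turntable): stand frame (0, -150, 60) mm. The hole runs along the stand's y. Axes parallel to the stand's.
- rail_end (a point): Point at stand (0, -210, 60) mm, on the hole line between the outer ends of the two aluminium guide rails on the cradle. The rails run from the keeper plate (y -150) to here, 12 mm high, 7.5 mm wide, inner faces at x = +-10.7. The pin's head stops against these ends. Axes as the stand's.
- turntable (a joint): Turn (rad) of the blue plastic turntable about the vertical through the stand's origin; 0 = holes in line. Starts +0.5 to +1.2; positive is counter-clockwise from above (lug on the stand's +x side of the keeper). Light friction (0.08 N m, 0.7 N at the lug), stays where left, no click or stop at 0; the pin's tapered nose can nudge the lug the last 3 mm.
- lug_hole (a point): Centre of the 23 mm round hole in the turntable's lug, an upright blue plate on the disc near the rim: 52 mm wide along the rim, 12 mm thick (118 to 130 mm from the axis, 8 mm inside the keeper plate), z 34 to 85 mm. Point 124 mm from the axis, z 60 mm. Axes turn with the turntable: y along the hole towards the axis, x along the rim, z up.
- pin: Loose beech pin, about 50 g, lying in the cradle between the rails, nose 10 to 35 mm short of the keeper. Shaft 18 mm thick, 112 mm long, the last 14 mm tapering to 10 mm, then a block head. Origin on the shaft's axis at the head's front face, at z 60 mm; +y along the shaft to the nose, z up. Fully home the origin is at point rail_end and the nose stands 20 mm past the lug.
- pin_head (a point): Middle of the pin head's back face, where it can be pushed: pin frame (0, -18, 11) mm. The head is a block 44 mm wide (x), 18 mm thick (y), 40 mm high (z -9 to +31 mm in the pin frame), its underside level with the shaft's, sliding on the cradle top. Axes as the pin's.
- pin_tip (a point): End of the pin's nose, on the shaft's axis, 112 mm in front of the pin's origin. Axes as the pin's.
- saucer0: Lowest of three stacked white melamine saucers (rim 124 mm across, the stack 39 mm high) standing loose on the middle of the turntable's disc, up to 12 mm off its axis. Origin: centre of its underside, at z 34 mm.
- saucer1: Middle saucer, 10 mm above the lowest. Origin: centre of its underside.
- saucer2: Top saucer, 20 mm above the lowest. Origin: centre of its underside.
- jar: Amber glass spice jar with a steel screw lid, 54 mm across, 95 mm high, standing on the table just past the turntable on the side away from the cradle (the stand's +y). Origin: centre of its underside.
- rolling_pin: Short beech rolling pin lying on the table past the turntable's +x side, 44 mm thick, 240 mm long along its y; free to roll. Origin: on the table under its middle.
- spoon_rest: Steel spoon rest, a flat tray 88 by 168 mm, 14 mm high, on the table on the stand's +x side beside the cradle. Origin: centre of its underside.
There are look-alikes about, which are no part of the job. Leave any green or orange look-alike of the saucer2 alone.

How it is judged:
By the outcome, as a careful person would: the job done as asked, in the order asked, and still so for the second after the job is handed in, with the robot touching nothing.
It also fails if it takes over 45 s, if anything falls off the work surface, if the arm or the gripper's body presses on something with over 40 N, if the wrist force passes 120 N, or if a joint passes its speed limit or range.

## Working session

There is one attempt and no reset: what is moved stays moved. The work goes in short steps, Python scripts to look and compute and a tool call to move; the robot and the scene stay as the last step left them, time stands still between calls to the robot, and variables do not carry over. Pictures are saved under pics/ and viewed, and the job is handed in when it is done.

Besides the shell and the picture viewer there is one more tool, called after ">>>" as name(argument=value, ...), one argument or row to a line, values as JSON. step_arm: Moves the arm, as the interface text tells. Its arguments: {"type":"object","properties":{"deltas":{"type":"array","items":{"type":"array","items":{"type":"number"}}},"squeeze":{"type":"number"}},"required":["deltas"]}

```bash
ls; mkdir -p pics; python3 - <<'E'
from plant import r
import cv2
print(r.get_state())
for n in ("scene","top","wrist"):
    i=r.camera_info(n); im=r.capture(n); cv2.imwrite(f"pics/{n}0.png",im[:,:,::-1]); print(n,i)
E
```

```text
pics
{'time_s': 0.0, 'joints': array([-6.00965250e+01,  2.05889946e+01,  6.35448796e-01, -2.06468243e-02,
       -7.01356826e+01, -1.65057483e+01]), 'qd': array([ 0.09321492,  0.02818945,  0.01087226,  0.00503223, -0.08250815,
       -0.11326783]), 'joint_torque': array([ 4.10204939e-04, -5.82716310e+01,  2.93055224e+01,  6.99775949e+00,
        6.83968668e-03, -1.55963507e-04]), 'tcp_pos': array([ 0.15626076, -0.65617378,  0.2256613 ]), 'eef_rot': array([-1.79993256e+02, -9.10664093e-02,  1.03390690e+02]), 'contact_force': array([ 0.08496817, -0.65368264,  0.12420553]), 'moment': array([-0.03458335, -0.01059888,  0.03381684]), 'gripper_width': 0.08731838325555258}
scene {'vertical_fov': 43.017274217265886, 'cx': 286.780156868372, 'cy': 204.09117386644843, 'view': array([[ 7.68618813e-01,  6.39706789e-01, -5.86914189e-04,
        -5.25333069e-01],
       [ 3.80468972e-01, -4.57877255e-01, -8.03487262e-01,
        -1.37498314e-01],
       [-5.14264991e-01,  6.17352123e-01, -5.95321657e-01,
         1.32146280e+00],
       [ 0.00000000e+00,  0.00000000e+00,  0.00000000e+00,
         1.00000000e+00]])}
top {'vertical_fov': 47.283357937080254, 'cx': 279.78155447255375, 'cy': 211.73163312505002, 'view': array([[ 0.01191238, -0.99992772, -0.00162883,  0.08585538],
       [-0.99069101, -0.0115814 , -0.13563624,  0.6578258 ],
       [ 0.13560757,  0.00322942, -0.99075737,  1.0557331 ],
       [ 0.        ,  0.        ,  0.        ,  1.        ]])}
wrist {'vertical_fov': 65.06020213021097, 'cx': 274.42491976361737, 'cy': 209.78607923036628, 'view': array([[-2.31449293e-01,  9.72846558e-01,  8.93963198e-04,
         6.75279586e-01],
       [ 9.41567078e-01,  2.23776280e-01,  2.51745138e-01,
        -3.00821985e-02],
       [ 2.44709343e-01,  5.91079605e-02, -9.67793153e-01,
         3.89209717e-01],
       [ 0.00000000e+00,  0.00000000e+00,  0.00000000e+00,
         1.00000000e+00]])}
```

View pics/scene0.png

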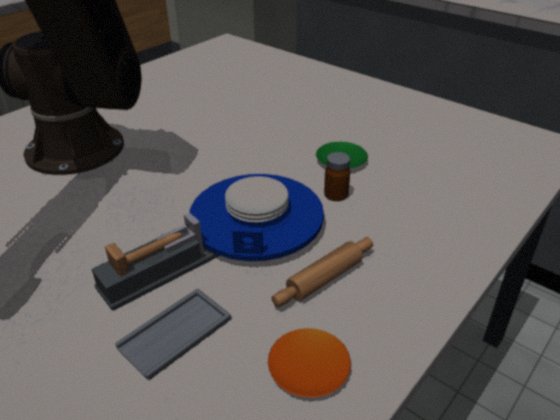

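View pics/top0.png

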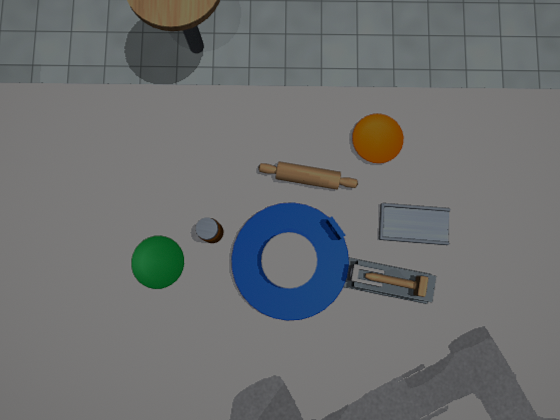

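View pics/wrist0.png

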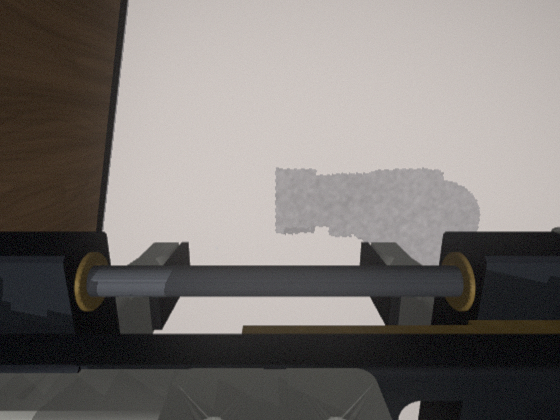

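The scene and top views both show the blue turntable, at top (290,261), with its lug at (333,229). The cradle is at top (350–435, 262–300), with the pin's head at (423,286). The look-alikes are an orange disc at top (377,138) and a green disc at (158,262). The white stack at (290,260) is the real one, and the rolling pin at (308,175) is the only other beech item. Next I'll crop in close and measure.

```bash
cat > h.py <<'E'
import numpy as np, cv2
from plant import r
def cam(n):
    i=r.camera_info(n); f=210/np.tan(np.radians(i["vertical_fov"])/2)
    return f,i["cx"],i["cy"],np.array(i["view"])
def cast(c,px,z):
    f,cx,cy,V=c; px=np.atleast_2d(px).astype(float)
    d=np.c_[(px[:,0]-cx)/f,(px[:,1]-cy)/f,np.ones(len(px))]@V[:3,:3]
    o=-V[:3,:3].T@V[:3,3]
    return o+d*((z-o[2])/d[:,2])[:,None]
def proj(c,p):
    f,cx,cy,V=c; p=np.atleast_2d(p); q=p@V[:3,:3].T+V[:3,3]
    return np.c_[f*q[:,0]/q[:,2]+cx,f*q[:,1]/q[:,2]+cy]
E
python3 - <<'E'
from h import *
im=cv2.imread("pics/top0.png"); s=cv2.imread("pics/scene0.png")
a=cv2.resize(im[200:320,300:450],None,fx=5,fy=5,interpolation=cv2.INTER_CUBIC); cv2.imwrite("pics/c1.png",a)
a=cv2.resize(s[190:320,80:280],None,fx=4,fy=4,interpolation=cv2.INTER_CUBIC); cv2.imwrite("pics/c2.png",a)
for n,g,z in(("top",im,.034),("scene",s,.034)):
    c=cam(n); h=cv2.cvtColor(g,cv2.COLOR_BGR2HSV)
    m=cv2.inRange(h,(105,120,30),(130,255,255))
    ct=max(cv2.findContours(m,0,1)[0],key=cv2.contourArea)[:,0]
    P=cast(c,ct,z)[:,:2]
    k=np.ones(len(P),bool)
    for _ in range(8):
        A=np.c_[2*P[k],np.ones(k.sum())]; x=np.linalg.lstsq(A,(P[k]**2).sum(1),rcond=None)[0]
        R=np.sqrt(x[2]+x[0]**2+x[1]**2); e=np.hypot(*(P-x[:2]).T)-R; k=abs(e)<max(.002,np.std(e[k])*1.5)
    print(n,x[:2],R,k.sum(),len(P))
    w=cv2.inRange(h,(0,0,150),(180,60,255))
    if n=="top":
        hole=cv2.bitwise_and(cv2.bitwise_not(m),cv2.fillPoly(np.zeros_like(m),[ct],255))
        q=max(cv2.findContours(hole,0,1)[0],key=cv2.contourArea)[:,0]
        (u,v),rad=cv2.minEnclosingCircle(q); p=cast(c,[[u,v],[u+rad,v]],.07); print("stack",u,v,p)
E
```

```text
top [0.54676227 0.06947033] 0.13269779371790563 314 335
stack 288.6916809082031 259.9226379394531 [[0.54602369 0.07255076 0.07      ]
 [0.54676592 0.00993984 0.07      ]]
scene [0.55181571 0.06148885] 0.1368701614989173 193 323
```

View pics/c1.png

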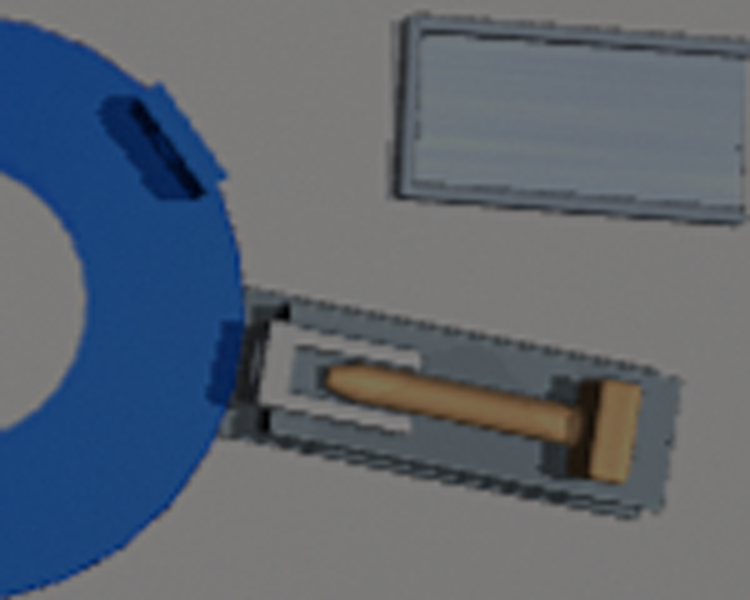

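View pics/c2.png

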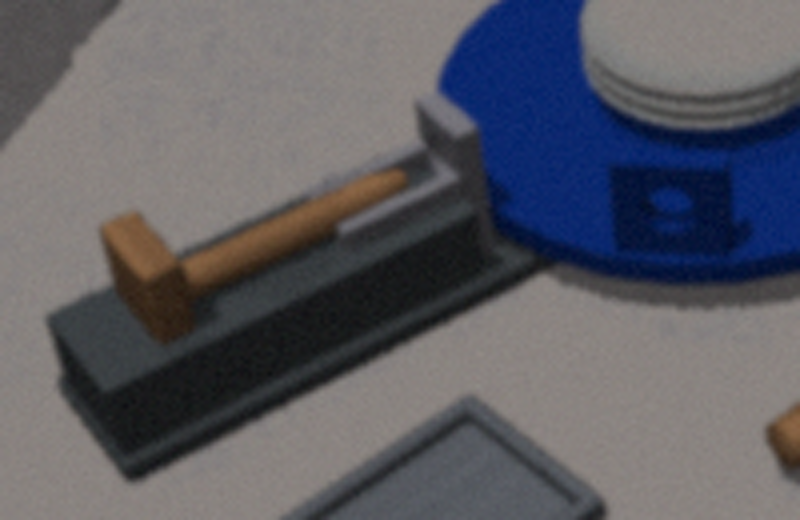

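```bash
python3 - <<'E'
from h import *
c=cam("top"); f=lambda u,v:(300+(u+.5)/5-.5,200+(v+.5)/5-.5)
def P(l,z): return (cast(c,[f(*q) for q in l],z)[:,:2]*1000).round(1)
C=P([(0,0)],.034)
im=cv2.imread("pics/top0.png");h=cv2.cvtColor(im,cv2.COLOR_BGR2HSV)
ctr=np.array([546.8,69.5])
K=P([(281,364)],.085)[0]; L=P([(182,139)],.085)[0]
print("keeper",K,np.hypot(*(K-ctr)),"lug",L,np.hypot(*(L-ctr)))
ak=np.degrees(np.arctan2(*(K-ctr)[::-1])); al=np.degrees(np.arctan2(*(L-ctr)[::-1])); print("stand yaw",ak+90,"turn",al-ak)
H=P([(602,380),(640,383),(630,483),(590,478)],.091); print("head top corners",H, H.mean(0))
d=H[1]-H[2]; print("head x axis",np.degrees(np.arctan2(d[1],d[0])),np.hypot(*d))
E1=P([(250,290),(680,378)],.051); E2=P([(232,435),(662,512)],.051)
for e in(E1,E2): d=e[0]-e[1]; print("cradle edge",e,np.degrees(np.arctan2(d[1],d[0]))-90,np.hypot(*d))
T=P([(330,378),(578,424)],.060);d=T[0]-T[1];print("pin",T,np.degrees(np.arctan2(d[1],d[0]))-90)
Rl=P([(420,357),(410,422)],.063);print("rail ends",Rl,np.hypot(*(Rl[0]-Rl[1])))
b=np.radians
E
```

```text
keeper [520.2 -73.2] 145.15801734661434 lug [617.9 -30.6] 122.78118748407674
stand yaw -10.559037673387706 turn 45.94482396108697
head top corners [[ 515.  -210.6]
 [ 513.9 -227. ]
 [ 471.3 -221.4]
 [ 473.2 -204.3]] [ 493.35  -215.825]
head x axis -7.488899201640061 42.966498577379994
cradle edge [[ 553.5  -64.8]
 [ 516.5 -257.1]] -10.891052415264298 195.82719423001495
cradle edge [[ 488.9  -56.3]
 [ 457.4 -247.2]] -9.369823366578984 193.4814202966269
pin [[ 514.6  -98.8]
 [ 495.7 -208.4]] -9.784157643787367
rail ends [[ 524.3 -138.3]
 [ 495.7 -133.4]] 29.016719318351587
```

The measurements agree with the given sizes: disc R is about 133, the keeper is at radius 145, the lug at 123 and the rail ends at 209. The stand is centred near (547, 69.5) mm with yaw about −10.2°, and the turntable turn is about +45.7°. I'll turn the tool to yaw 215.5° so it can straddle the lug along the rim.

>>> step_arm(
  deltas=[
    [0,0,-0.14,0,0,0,1],
    [0,0,-0.14,0,0,0,1],
    [0,0,-0.14,0,0,0,1],
    [0,0,-0.14,0,0,0,1],
    [0,0,-0.14,0,0,0,1],
    [0,0,-0.14,0,0,0,1],
    [0,0,-0.14,0,0,0,1],
    [0,0,-0.14,0,0,0,1],
    [0,0,-0.14,0,0,0,1],
    [0,0,-0.14,0,0,0,1],
  ],
  squeeze=8,
)

```text
time_s: 1.15
tcp_pos: [0.1557, -0.6542, 0.2215]
eef_rot: [179.5, -0.1, -173.3]
contact_force: [1.0, 0.5, -0.5]
gripper_width: 0.0877
```

>>> step_arm(
  deltas=[
    [0,0,-0.14,0,0,0,1],
    [0,0,-0.14,0,0,0,1],
    [0,0,-0.14,0,0,0,1],
    [0,0,-0.14,0,0,0,1],
  ],
)

```text
time_s: 1.55
tcp_pos: [0.1555, -0.6534, 0.2198]
eef_rot: [179.4, 0.3, -139.9]
contact_force: [0.1, 0.3, -0.1]
gripper_width: 0.0874
```

```bash
cat >> h.py <<'E'
from scipy.spatial.transform import Rotation as Ro
def to(x,y,z,yaw):
    s=r.get_state(); R=Ro.from_euler('xyz',s["eef_rot"],degrees=True); T=Ro.from_euler('xyz',[180,0,yaw],degrees=True)
    d=R.inv().apply(np.array([x,y,z])-1000*s["tcp_pos"]); print("t",round(s["time_s"],2),"tcp",(1000*s["tcp_pos"]).round(1),s["eef_rot"].round(2),"F",s["contact_force"].round(1),"w",round(s["gripper_width"],4))
    print("shift mm",d.round(1),"turn",(R.inv()*T).as_rotvec().round(4))
E
python3 -c "
from h import *
to(618.8,-31.5,180,215.7)"
```

```text
t 1.55 tcp [ 155.5 -653.4  219.8] [ 179.37    0.25 -139.87] F [ 0.1  0.3 -0.1] w 0.0874
shift mm [-754.9  176.4   45.1] turn [0.0112 0.004  0.0773]
```

>>> step_arm(
  deltas=[
    [0,0,0.0077,-38,9,0,1],
    [0,0,0.0077,-38,9,0,1],
    [0,0,0.0077,-38,9,0,1],
    [0,0,0.0077,-38,9,0,1],
    [0,0,0.0077,-38,9,0,1],
    [0,0,0.0077,-38,9,0,1],
    [0,0,0.0077,-38,9,0,1],
    [0,0,0.0077,-38,9,0,1],
    [0,0,0.0077,-38,9,0,1],
    [0,0,0.0077,-38,9,0,1],
  ],
)

```text
time_s: 2.55
tcp_pos: [0.4013, -0.3375, 0.2186]
eef_rot: [179.0, 0.2, -144.5]
contact_force: [0.8, -0.3, -0.6]
gripper_width: 0.0878
```

```bash
python3 -c "
from h import *
to(618.8,-31.5,180,215.7)"
```

```text
t 2.55 tcp [ 401.3 -337.5  218.6] [ 179.01    0.2  -144.48] F [ 0.8 -0.3 -0.6] w 0.0878
shift mm [-354.7  121.9   41.9] turn [ 0.0173  0.0035 -0.0031]
```

>>> step_arm(
  deltas=[
    [0.01,0.003,0,-35,12,2,1],
    [0.007,0,0,-35,12,2,1],
    [0,0,0,-35,12,2,1],
    [0,0,0,-35,12,2,1],
    [0,0,0,-35,12,2,1],
    [0,0,0,-35,12,2,1],
    [0,0,0,-35,12,2,1],
    [0,0,0,-35,12,2,1],
    [0,0,0,-35,12,2,1],
    [0,0,0,-20,8,2,1],
  ],
)

```text
time_s: 3.55
tcp_pos: [0.6134, -0.0326, 0.198]
eef_rot: [-180.0, 0.0, -144.3]
contact_force: [-0.5, -0.7, 0.3]
gripper_width: 0.0876
```

```bash
python3 -c "
from h import *
to(618.8,-31.5,120,215.7)
cv2.imwrite('pics/w1.png',r.capture('wrist')[:,:,::-1]);cv2.imwrite('pics/t1.png',r.capture('top')[:,:,::-1])"
```

```text
t 3.55 tcp [613.4 -32.6 198. ] [-1.7999e+02  3.0000e-02 -1.4433e+02] F [-0.5 -0.7  0.3] w 0.0876
shift mm [-5.  -2.3 78. ] turn [-0.0001  0.0005 -0.0006]
```

View pics/w1.png

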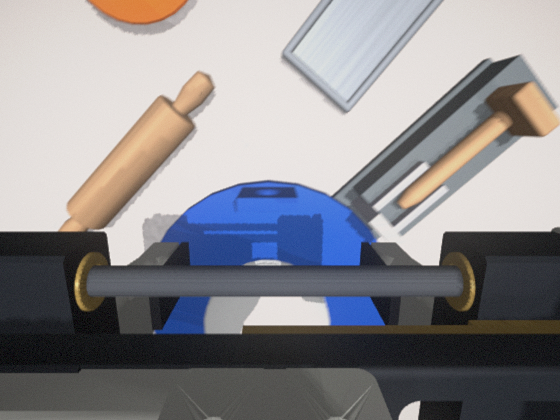

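The wrist view shows the lug at (267,190), roughly between the pads at (165) and (385). I'll zoom in and measure it.

```bash
python3 - <<'E'
from h import *
im=cv2.imread("pics/w1.png")
cv2.imwrite("pics/c3.png",cv2.resize(im[160:240,200:340],None,fx=5,fy=5,interpolation=cv2.INTER_CUBIC))
c=cam("wrist")
a=np.radians(-54.5); ctr=np.array([546.8,69.5])
for rr in(118,130):
  for t in(-26,26):
    p=ctr+rr*np.array([np.cos(a),np.sin(a)])+t*np.array([-np.sin(a),np.cos(a)])
    print(rr,t,((proj(c,[p[0]/1000,p[1]/1000,.085])[0]-[200,160])*5).round())
E
```

```text
118 -26 [484. 255.]
118 26 [177. 254.]
130 -26 [485. 186.]
130 26 [175. 185.]
```

View pics/c3.png

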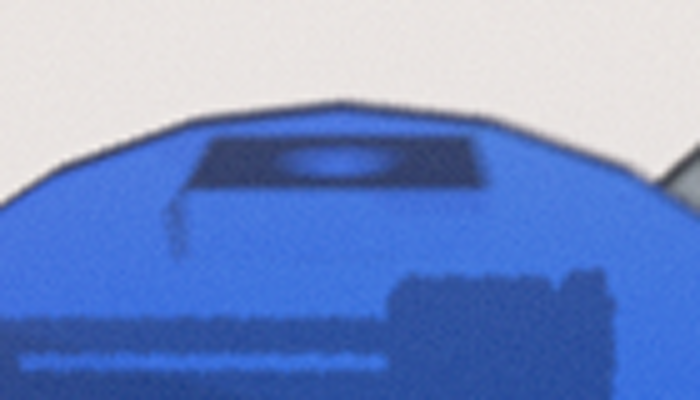

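The prediction matches to about 1 mm: the lug's outer top edge is at crop row 187, columns 185–487, against a predicted row 185, columns 175–485. I'm descending onto the lug.

>>> step_arm(
  deltas=[
    [0,0,0,-5,-2,25,1],
    [0,0,0,0,0,35,1],
    [0,0,0,0,0,35,1],
    [0,0,0,0,0,25,1],
    [0,0,0,0,0,10,1],
  ],
)

```text
time_s: 4.15
tcp_pos: [0.6186, -0.0329, 0.066]
eef_rot: [-179.9, 0.2, -144.3]
contact_force: [0.2, -0.1, 0.8]
gripper_width: 0.0874
```

```bash
python3 -c "
from h import *
to(618.8,-31.5,52,215.7)"
```

```text
t 4.15 tcp [618.6 -32.9  66. ] [-179.91    0.19 -144.28] F [ 0.2 -0.1  0.8] w 0.0874
shift mm [-0.9  1.1 14. ] turn [-0.0017  0.0033  0.0004]
```

>>> step_arm(
  deltas=[
    [0,0,0,-1,0,12,1],
    [0,0,0,0,0,1,0.4],
    [0,0,0,0,0,0,0.1],
    [0,0,0,0,0,0,0.1],
    [0,0,0,0,0,0,0.1],
  ],
  squeeze=6,
)

```text
time_s: 4.65
tcp_pos: [0.6205, -0.0334, 0.0545]
eef_rot: [-179.8, 0.3, -144.3]
contact_force: [-0.3, 1.5, 0.5]
gripper_width: 0.0613
```

```bash
python3 -c "
from h import *
to(618.8,-31.5,52,215.7)"
```

```text
t 4.65 tcp [620.5 -33.4  54.5] [-179.83    0.28 -144.32] F [-0.3  1.5  0.5] w 0.0613
shift mm [0.2 2.6 2.5] turn [-0.003   0.005  -0.0003]
```

>>> step_arm(
  deltas=[
    [0,0,0,0,2,1,0.1],
    [0,0,0,0,0,0,0.1],
    [0,0,0,0,0,0,0.1],
  ],
)

```text
time_s: 4.95
tcp_pos: [0.6197, -0.0316, 0.0545]
eef_rot: [-179.8, 0.4, -144.3]
contact_force: [2.3, -2.2, -3.9]
gripper_width: 0.0526
```

```bash
python3 -c "
from h import *
to(618.8,-31.5,52,215.7)
cv2.imwrite('pics/w2.png',r.capture('wrist')[:,:,::-1])"
```

```text
t 4.95 tcp [619.7 -31.6  54.5] [-179.79    0.39 -144.33] F [ 2.3 -2.2 -3.9] w 0.0526
shift mm [0.7 0.6 2.5] turn [-0.0037  0.0068 -0.0005]
```

View pics/w2.png

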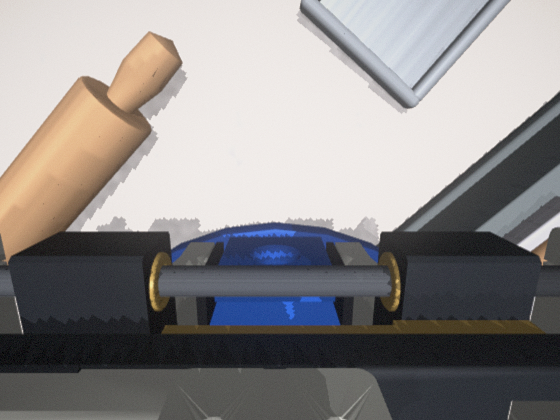

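The lug is gripped, with an opening of 52.6 mm that matches its 52 mm width. Now I'll swing it clockwise around the axis.

>>> step_arm(
  deltas=[
    [0,0,0.06,7.4,0.2,0,0.1],
    [0,0,0.1,12.4,0.6,0,0.1],
    [0,0,0.1,12.4,0.6,0,0.1],
    [0,0,0.06,7.4,0.2,0,0.1],
  ],
)

```text
time_s: 5.4
tcp_pos: [0.5837, -0.0497, 0.0544]
eef_rot: [-179.9, 0.4, -163.1]
contact_force: [0.1, 0.9, -2.7]
gripper_width: 0.0517
```

```bash
python3 -c "
from h import *
to(524.8,-52.5,54,169.8)
p=1000*r.get_state()['tcp_pos'][:2]-[546.8,69.5]; print(np.hypot(*p),np.degrees(np.arctan2(p[1],p[0])))"
```

```text
t 5.4 tcp [583.7 -49.7  54.4] [-179.87    0.37 -163.14] F [ 0.1  0.9 -2.7] w 0.0517
shift mm [57.2 14.4  0. ] turn [-0.0007  0.0069  0.4722]
124.82429564205557 -72.79121062478237
```

>>> step_arm(
  deltas=[
    [0,0,0.08,10,0.4,0,0.1],
    [0,0,0.1,12.4,0.6,0,0.1],
    [0,0,0.1,12.4,0.6,0,0.1],
    [0,0,0.1,12.4,0.6,0,0.1],
    [0,0,0.06,7.4,0.3,0,0.1],
    [0,0,0,0,0,0,0.1],
  ],
)

```text
time_s: 6.0
tcp_pos: [0.5399, -0.0545, 0.0562]
eef_rot: [179.8, 1.6, 170.8]
contact_force: [1.4, 1.6, -5.1]
gripper_width: 0.053
```

```bash
python3 -c "
from h import *
to(524.8,-52.5,54,169.8)
p=1000*r.get_state()['tcp_pos'][:2]-[546.8,69.5]; print(np.hypot(*p),np.degrees(np.arctan2(p[1],p[0])))"
```

```text
t 6.0 tcp [539.9 -54.5  56.2] [179.8    1.64 170.81] F [ 1.4  1.6 -5.1] w 0.053
shift mm [15.3 -0.5  1.7] turn [0.0037 0.0286 0.0178]
124.16394583691945 -93.18068448068797
```

```bash
python3 -c "
from h import *
s=r.get_state();print(s['joints'].round(1),s['moment'].round(2))
cv2.imwrite('pics/t3.png',cv2.resize(r.capture('top')[200:320,240:450,::-1],None,fx=3.8,fy=3.8))
cv2.imwrite('pics/s3.png',cv2.resize(r.capture('scene')[150:310,80:290,::-1],None,fx=3.7,fy=3.7))"
```

```text
[ 15.3  17.4 -29.9   0.8 -41.1 -25.1] [ 0.63  0.13 -0.08]
```

View pics/t3.png

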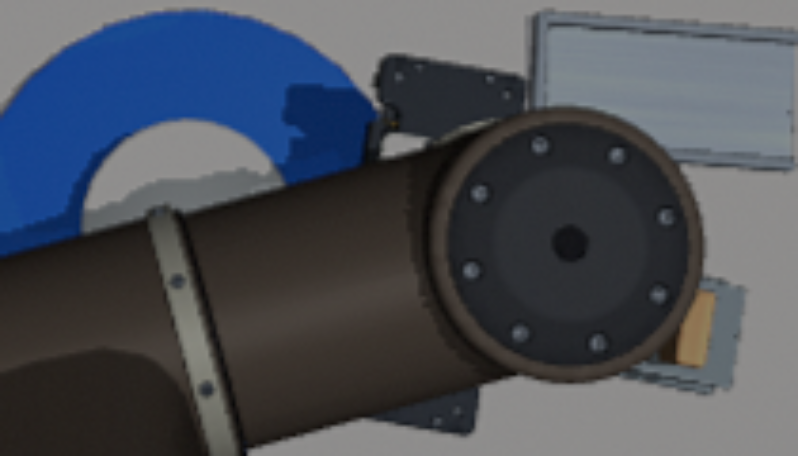

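View pics/s3.png

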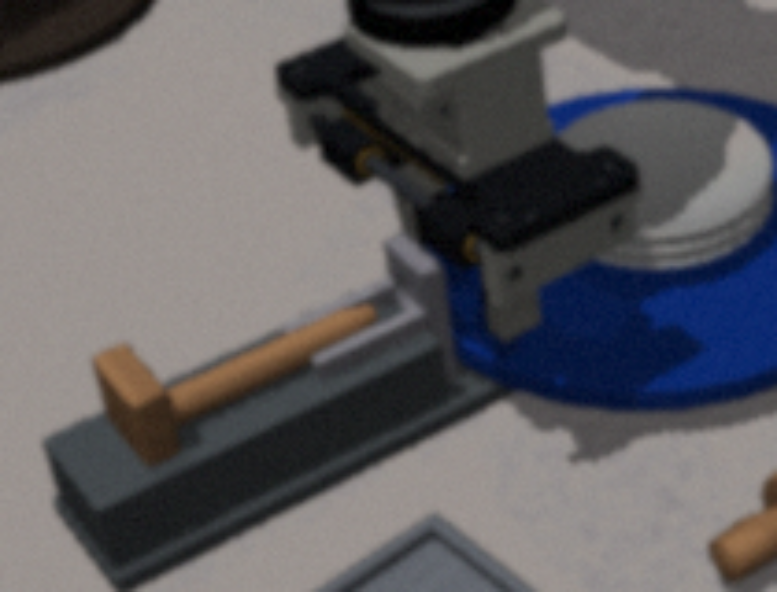

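The leading finger's outer corner reaches about 141 mm from the axis, so it is rubbing the inside of the keeper at 138 mm. I'll open slightly, shift about 7 mm inward, square up and regrip.

>>> step_arm(
  deltas=[
    [0,0,0,0,0,0,0.5],
    [0,0,0,0,0,0,0.5],
    [0,0,0,0,4,0,0.5],
    [0,-0.01,-0.05,0,4,0,0.5],
    [0,0,-0.05,0,0,0,0.5],
  ],
)

```text
time_s: 6.6
tcp_pos: [0.5449, -0.045, 0.0571]
eef_rot: [180.0, 2.4, 177.1]
contact_force: [-0.6, -0.7, 1.1]
gripper_width: 0.0656
```

```bash
python3 -c "
from h import *
to(524.8,-52.5,54,169.8)
R=Ro.from_euler('z',10.2,degrees=True)
p=R.apply(np.r_[1000*r.get_state()['tcp_pos'][:2]-[546.8,69.5],0]); print('stand',p)"
```

```text
t 6.6 tcp [544.9 -45.   57.1] [180.     2.42 177.13] F [-0.6 -0.7  1.1] w 0.0656
shift mm [19.8 -8.5  2.3] turn [0.0027 0.0423 0.1279]
stand [  18.43837661 -113.02017996    0.        ]
```

>>> step_arm(
  deltas=[
    [0,0.02,0,0,-2,1,0.5],
    [0,0.02,0,0,0,1,0.3],
    [0,0,0,0,0,0,0.1],
    [0,0,0,0,0,0,0.1],
    [0,0,0,0,0,0,0.1],
  ],
)

```text
time_s: 7.1
tcp_pos: [0.5458, -0.0463, 0.0552]
eef_rot: [-180.0, -0.1, 177.1]
contact_force: [-1.4, 1.2, 2.8]
gripper_width: 0.0521
```

```bash
python3 -c "
from h import *
to(524.8,-52.5,54,169.8)
R=Ro.from_euler('z',10.2,degrees=True)
p=R.apply(np.r_[1000*r.get_state()['tcp_pos'][:2]-[546.8,69.5],0]); print('stand',p, np.hypot(*p[:2]), np.degrees(np.arctan2(p[0],-p[1])))"
```

```text
t 7.1 tcp [545.8 -46.3  55.2] [-1.8000e+02 -9.0000e-02  1.7708e+02] F [-1.4  1.2  2.8] w 0.0521
shift mm [20.7 -7.2  1.2] turn [-1.00e-04 -1.50e-03  1.27e-01]
stand [  19.54743042 -114.18603561    0.        ] 115.8471094380755 9.714261581893345
```

>>> step_arm(
  deltas=[
    [0,0,0.03,6,0.3,0,0.1],
    [0,0,0.04,6,0.3,0,0.1],
    [0,0,0.04,5,0.2,0,0.1],
    [0,0,0.017,2,0,0,0.1],
    [0,0,0,0,0,0,0.1],
  ],
)

```text
time_s: 7.6
tcp_pos: [0.5282, -0.0444, 0.0552]
eef_rot: [180.0, 0.1, 169.4]
contact_force: [-0.6, 0.2, -1.1]
gripper_width: 0.052
```

```bash
python3 -c "
from h import *
to(526.3,-44.6,54,169.8)
R=Ro.from_euler('z',10.2,degrees=True)
p=R.apply(np.r_[1000*r.get_state()['tcp_pos'][:2]-[546.8,69.5],0]); print('stand',p, np.hypot(*p[:2]), np.degrees(np.arctan2(p[0],-p[1])))
cv2.imwrite('pics/s4.png',cv2.resize(r.capture('scene')[150:310,80:290,::-1],None,fx=3.7,fy=3.7))"
```

```text
t 7.6 tcp [528.2 -44.4  55.2] [1.7998e+02 1.2000e-01 1.6939e+02] F [-0.6  0.2 -1.1] w 0.052
shift mm [ 1.8 -0.5  1.2] turn [ 0.0003  0.0021 -0.0072]
stand [   1.84756681 -115.42792267    0.        ] 115.44270802390598 0.9170115805652885
```

View pics/s4.png

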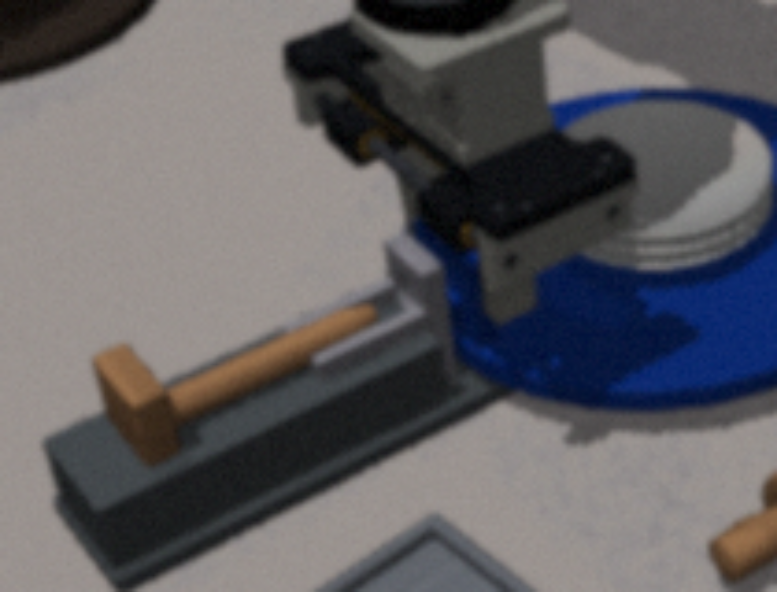

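```bash
python3 -c "
from h import *
cv2.imwrite('pics/w4.png',r.capture('wrist')[:,:,::-1])"
```

```text
(no output)
```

View pics/w4.png

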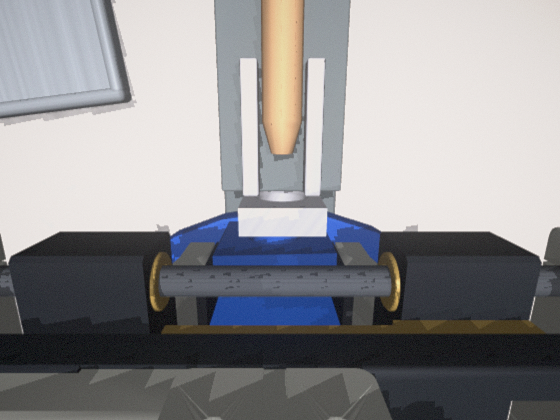

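The wrist view puts the keeper's centre at column 283 (239–327, about 2.44 px/mm), and the rails and pin nose at 283 too. The lug and fingers centre on column 275, so the lug still has about 3 mm to go along tool +x.

>>> step_arm(
  deltas=[
    [0,0,0.005,3,0,0,0.1],
    [0,0,0,0.5,0,0,0.1],
    [0,0,0,0,0,0,0.1],
  ],
)

```text
time_s: 8.0
tcp_pos: [0.5255, -0.0439, 0.0553]
eef_rot: [180.0, 0.2, 169.2]
contact_force: [1.1, -0.4, -0.4]
gripper_width: 0.0519
```

```bash
python3 -c "
from h import *
to(526.3,-44.6,54,169.8)
im=r.capture('wrist')[:,:,::-1]
cv2.imwrite('pics/w5.png',cv2.resize(im[140:340,150:400],None,fx=3,fy=3))"
```

```text
t 8.0 tcp [525.5 -43.9  55.3] [1.7999e+02 1.7000e-01 1.6917e+02] F [ 1.1 -0.4 -0.4] w 0.0519
shift mm [-0.9 -0.5  1.3] turn [ 0.0002  0.003  -0.0109]
```

View pics/w5.png

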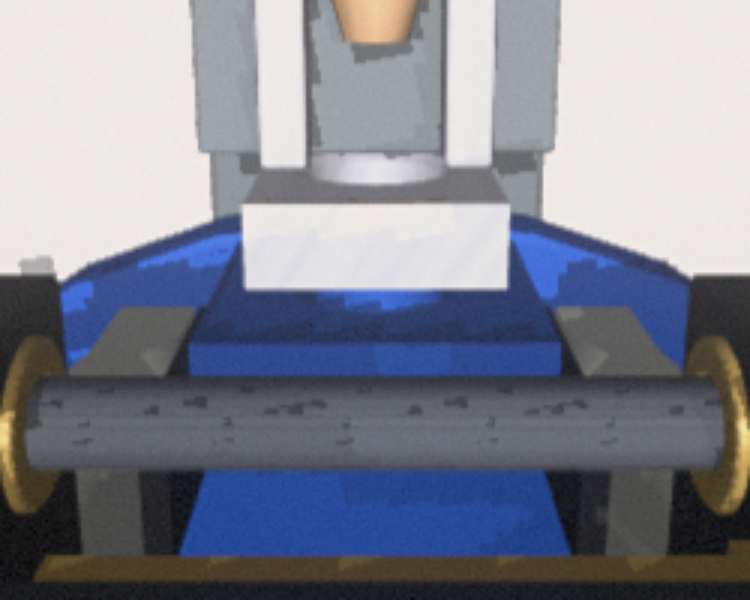

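The lug top spans columns 190–561 (centre 375.5) and the keeper 243–509 (centre 376), so they line up. I'll release and lift straight up.

>>> step_arm(
  deltas=[
    [0,0,0,0,0,0,0.3],
    [0,0,0,0,0,0,0.5],
    [0,0,0,0,0,0,0.6],
    [0,0,0,0,0,0,0.6],
    [0,0,0,0,0,-15,0.6],
    [0,0,0,0,0,-30,0.6],
    [0,0,0,0,0,-30,0.6],
    [0,0,0,0,0,-30,0.6],
  ],
)

```text
time_s: 8.85
tcp_pos: [0.5216, -0.0442, 0.1588]
eef_rot: [-179.8, -0.4, 169.2]
contact_force: [1.5, -0.6, -0.4]
gripper_width: 0.0704
```

```bash
python3 -c "
from h import *
to(493,-270,120,169.8)
c=cam('wrist');im=r.capture('wrist')[:,:,::-1]
cv2.imwrite('pics/w6.png',im)"
```

```text
t 8.85 tcp [521.6 -44.2 158.8] [-179.78   -0.44  169.21] F [ 1.5 -0.6 -0.4] w 0.0704
shift mm [ -14.5 -227.    39.6] turn [-0.0038 -0.0077 -0.0103]
```

View pics/w6.png

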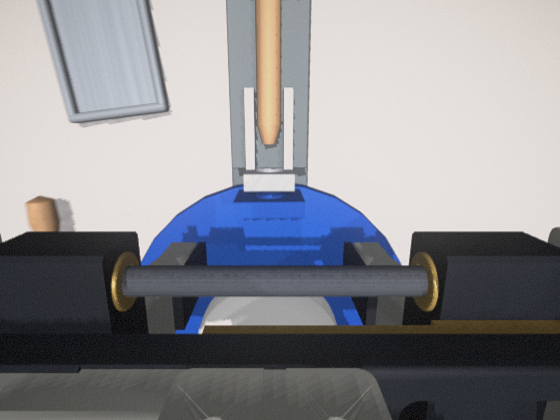

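The lug (235–304) and keeper (243–295) are still centred on each other at column 269 after release. Next I'll shut the fingers and move behind the pin's head.

```bash
python3 -c "
from h import *
to(488,-251,150,169.6)"
```

```text
t 8.9 tcp [524.5 -44.1 164.2] [-1.7987e+02 -2.0000e-02  1.6928e+02] F [ 1.9 -0.1  5.8] w 0.0699
shift mm [  -2.6 -210.1   14.7] turn [-0.0022 -0.0003 -0.0056]
```

>>> step_arm(
  deltas=[
    [0,0,0,0,-20,0,0.2],
    [0,0,0,0,-35,0,-0.4],
    [0,0,0,0,-35,0,-1],
    [0,0,-0.005,0,-35,0,-1],
    [0,0,0,0,-35,0,-1],
    [0,0,0,0,-30,0,-1],
    [0,0,0,0,-15,0,-1],
    [0,0,0,0,0,0,-1],
  ],
)

```text
time_s: 9.7
tcp_pos: [0.4878, -0.2516, 0.1672]
eef_rot: [180.0, 0.4, 169.8]
contact_force: [-0.4, -0.4, 0.4]
gripper_width: 0.012
```

```bash
python3 -c "
from h import *
to(488,-251,58,169.6)
cv2.imwrite('pics/t7.png',r.capture('top')[:,:,::-1])
cv2.imwrite('pics/w7.png',r.capture('wrist')[:,:,::-1])
cv2.imwrite('pics/s7.png',cv2.resize(r.capture('scene')[150:310,60:270,::-1],None,fx=3.7,fy=3.7))"
```

```text
t 9.7 tcp [ 487.8 -251.6  167.2] [179.96   0.43 169.83] F [-0.4 -0.4  0.4] w 0.012
shift mm [  0.7   0.5 109.2] turn [0.0007 0.0074 0.004 ]
```

View pics/w7.png

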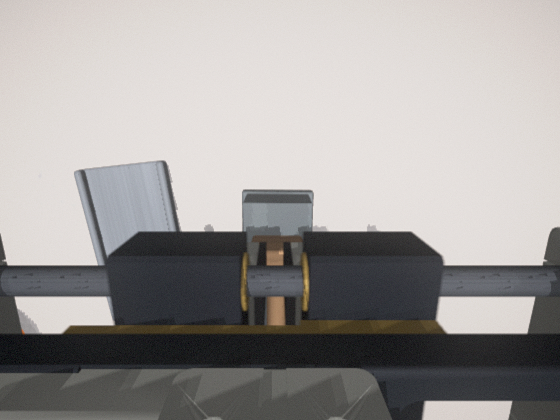

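View pics/s7.png

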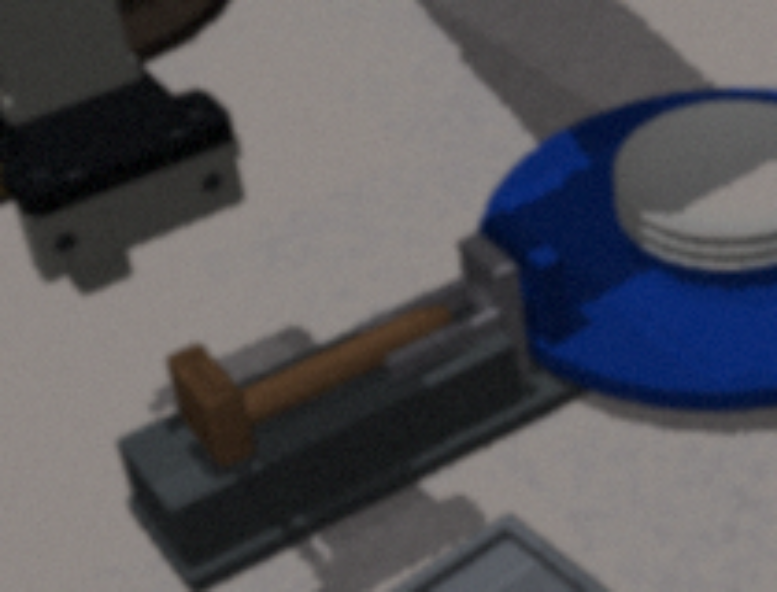

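View pics/t7.png

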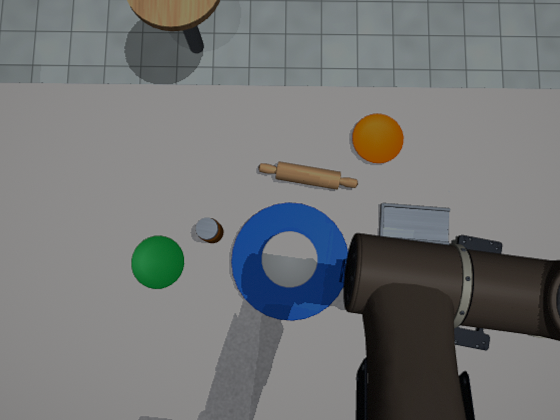

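```bash
python3 -c "
from h import *
c=cam('wrist')
t=1000*r.get_state()['tcp_pos'];R=Ro.from_euler('z',10.3,degrees=True)
for px,z in(((276,236),.091),((276,242),.091),((278,192),.051)):
  p=1000*cast(c,px,z)[0]; print(px,p.round(1),'rel tcp in stand axes',R.apply(p-t).round(1))
to(488,-251,58,169.6)
im=cv2.imread('pics/w7.png');cv2.imwrite('pics/c7.png',cv2.resize(im[180:340,200:350],None,fx=3.7,fy=3.7))"
```

```text
(276, 236) [ 489.  -237.2   91. ] rel tcp in stand axes [ -1.6  12.4 -76.3]
(276, 242) [ 489.8 -232.5   91. ] rel tcp in stand axes [ -1.7  17.2 -76.3]
(278, 192) [ 483.  -262.1   51. ] rel tcp in stand axes [  -3.1  -13.1 -116.3]
t 9.85 tcp [ 488.4 -249.7  167.3] [179.95   0.44 169.94] F [-0.3  0.8 -0.4] w 0.0024
shift mm [  1.   -1.4 109.3] turn [0.0009 0.0077 0.006 ]
```

View pics/c7.png

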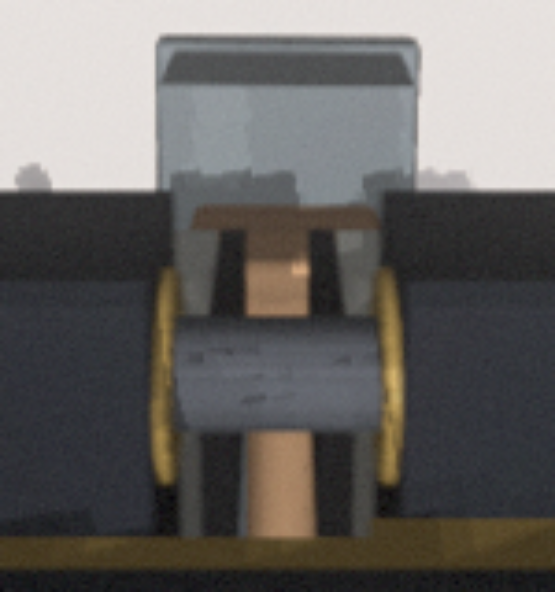

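```bash
python3 -c "
from h import *
c=cam('wrist');V=c[3];o=-V[:3,:3].T@V[:3,3];print(1000*o)
R=Ro.from_euler('z',-10.3,degrees=True);ct=np.array([546.8,69.5,0])
for n,p in dict(hb_top=(-22,-299,91),hb_top2=(22,-299,91),hb_bot=(-22,-299,51),hb_bot2=(22,-299,51),hf_top=(-22,-281,91),cr_end=(-30,-328,51),cr_end2=(30,-328,51)).items():
  print(n,((proj(c,(R.apply(p)+ct)/1000)[0]-[200,180])*3.7).round())"
```

```text
[ 474.07248398 -317.20107199  325.19536143]
hb_top [378. 268.]
hb_top2 [164. 267.]
hb_bot [366. 205.]
hb_bot2 [180. 203.]
hf_top [376. 349.]
cr_end [403.  86.]
cr_end2 [144.  84.]
```

The back face's lower edge is at crop row 205, which matches the predicted 204, and the cradle end is at 82 against a predicted 85. That puts the head's back at stand y of about −299, with the cradle line 2–3 mm towards tool +x. I'm descending behind the head.

>>> step_arm(
  deltas=[
    [0,0,0,2.5,0,25,-1],
    [0,0,0,0,0,35,-1],
    [0,0,0,0,0,30,-1],
    [0,0,0,0,0,12,-1],
    [0,0.007,0.005,0,0,0,-1],
  ],
)

```text
time_s: 10.35
tcp_pos: [0.4899, -0.2449, 0.0641]
eef_rot: [179.9, 0.3, 170.0]
contact_force: [0.1, -0.3, 0.2]
gripper_width: 0.0004
```

```bash
python3 -c "
from h import *
to(485.5,-251,58,169.6)"
```

```text
t 10.35 tcp [ 489.9 -244.9   64.1] [179.94   0.35 170.02] F [ 0.1 -0.3  0.2] w 0.0004
shift mm [ 3.3 -6.8  6.1] turn [0.0011 0.006  0.0074]
```

>>> step_arm(
  deltas=[
    [0,0.005,0.005,4,0,4,-1],
    [0,0,0,0,0,0,-1],
  ],
)

```text
time_s: 10.55
tcp_pos: [0.4868, -0.243, 0.0606]
eef_rot: [179.9, 0.0, 169.8]
contact_force: [0.1, -0.6, 0.1]
gripper_width: 0.0005
```

```bash
python3 -c "
from h import *
to(485.5,-245,58,169.6)
cv2.imwrite('pics/s8.png',cv2.resize(r.capture('scene')[150:310,60:270,::-1],None,fx=3.7,fy=3.7))
im=r.capture('wrist')[:,:,::-1];cv2.imwrite('pics/w8.png',im)"
```

```text
t 10.55 tcp [ 486.8 -243.    60.6] [1.7994e+02 5.0000e-02 1.6982e+02] F [ 0.1 -0.6  0.1] w 0.0005
shift mm [ 0.9 -2.2  2.6] turn [0.001  0.0008 0.0039]
```

View pics/s8.png

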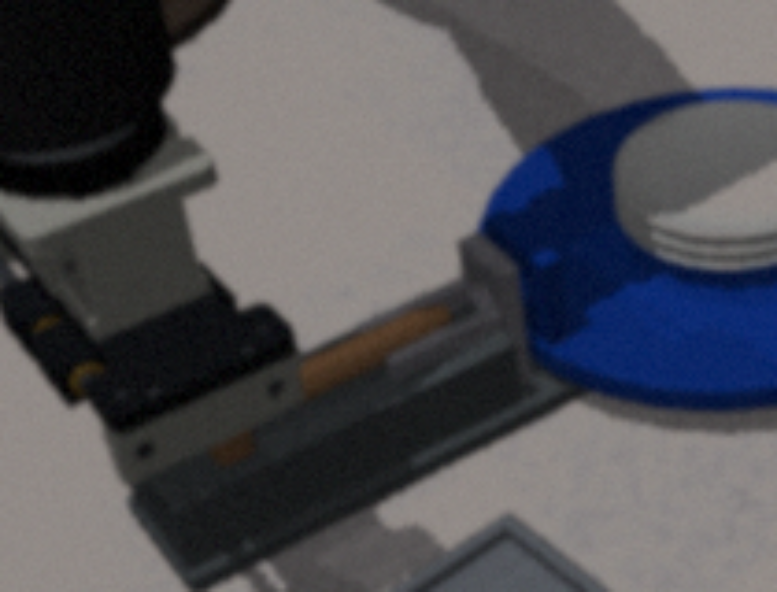

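View pics/w8.png

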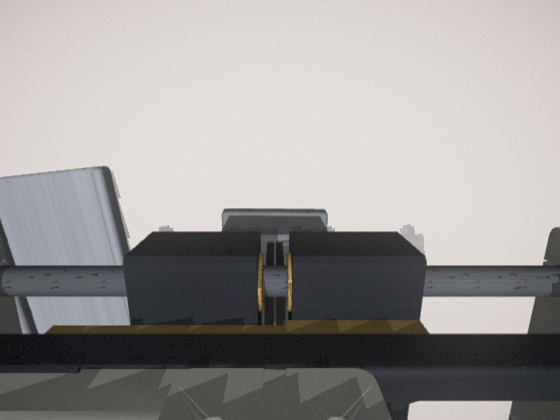

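The fingers (275) and the cradle (222–328, centre 275) line up. I'll push along tool +y in short calls and watch the force.

>>> step_arm(
  deltas=[
    [0,0,0.003,0.5,6,0,-1],
    [0,0,0,0,6,0,-1],
    [0,0,0,0,6,0,-1],
    [0,0,0,0,6,0,-1],
    [0,0,0,0,6,0,-1],
  ],
)

```text
time_s: 11.15
tcp_pos: [0.4942, -0.2121, 0.0638]
eef_rot: [179.9, 0.4, 169.6]
contact_force: [0.7, -0.6, -0.2]
gripper_width: 0.0005
```

```bash
python3 -c "
from h import *
to(504.5,-164.5,60,169.6)
cv2.imwrite('pics/s9.png',cv2.resize(r.capture('scene')[150:310,60:270,::-1],None,fx=3.7,fy=3.7))"
```

```text
t 11.15 tcp [ 494.2 -212.1   63.8] [179.94   0.42 169.61] F [ 0.7 -0.6 -0.2] w 0.0005
shift mm [-1.6 48.6  3.9] turn [0.001  0.0073 0.0001]
```

View pics/s9.png

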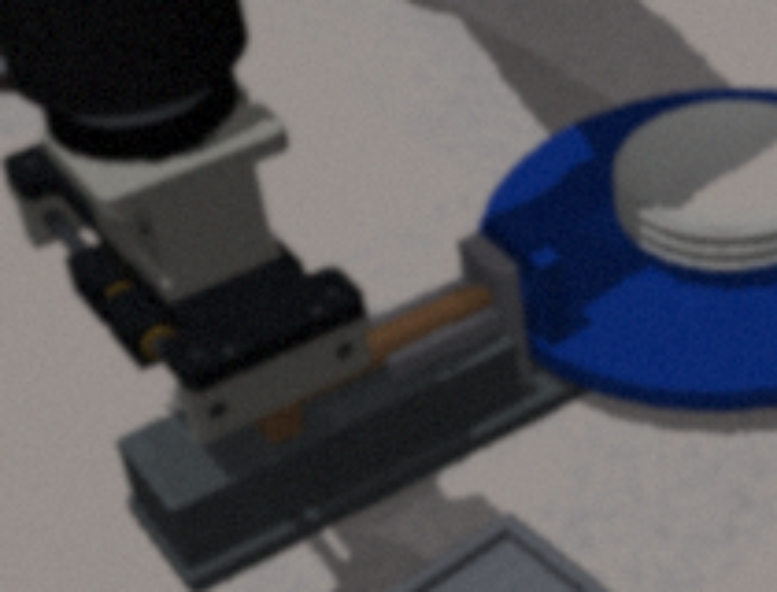

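>>> step_arm(
  deltas=[
    [0,0.004,0,-0.5,5,1.5,-1],
    [0,0.003,0,-0.5,5,1.5,-1],
    [0,0,0,0,5,0.5,-1],
    [0,0,0,0,5,0.5,-1],
    [0,0,0,0,5,0,-1],
  ],
)

```text
time_s: 11.7
tcp_pos: [0.5005, -0.1853, 0.0595]
eef_rot: [180.0, -0.0, 169.6]
contact_force: [-0.1, -0.7, 0.8]
gripper_width: 0.0007
```

```bash
python3 -c "
from h import *
to(504.5,-164.5,60,169.6)"
```

```text
t 11.7 tcp [ 500.5 -185.3   59.5] [ 1.7996e+02 -2.0000e-02  1.6964e+02] F [-0.1 -0.7  0.8] w 0.0007
shift mm [-0.2 21.2 -0.5] turn [ 0.0007 -0.0003  0.0006]
```

>>> step_arm(
  deltas=[
    [0,0,0,0,4,0,-1],
    [0,0,0,0,4,0,-1],
    [0,0,0,0,4,0,-1],
    [0,0,0,0,3,0,-1],
  ],
)

```text
time_s: 12.1
tcp_pos: [0.5034, -0.1689, 0.0595]
eef_rot: [180.0, -0.0, 169.6]
contact_force: [-0.3, -0.5, 0.3]
gripper_width: 0.0006
```

```bash
python3 -c "
from h import *
to(504.5,-164.5,60,169.6)
cv2.imwrite('pics/s10.png',cv2.resize(r.capture('scene')[150:310,60:270,::-1],None,fx=3.7,fy=3.7))"
```

```text
t 12.1 tcp [ 503.4 -168.9   59.5] [ 1.7996e+02 -2.0000e-02  1.6965e+02] F [-0.3 -0.5  0.3] w 0.0006
shift mm [-0.3  4.5 -0.5] turn [ 0.0007 -0.0004  0.0009]
```

View pics/s10.png

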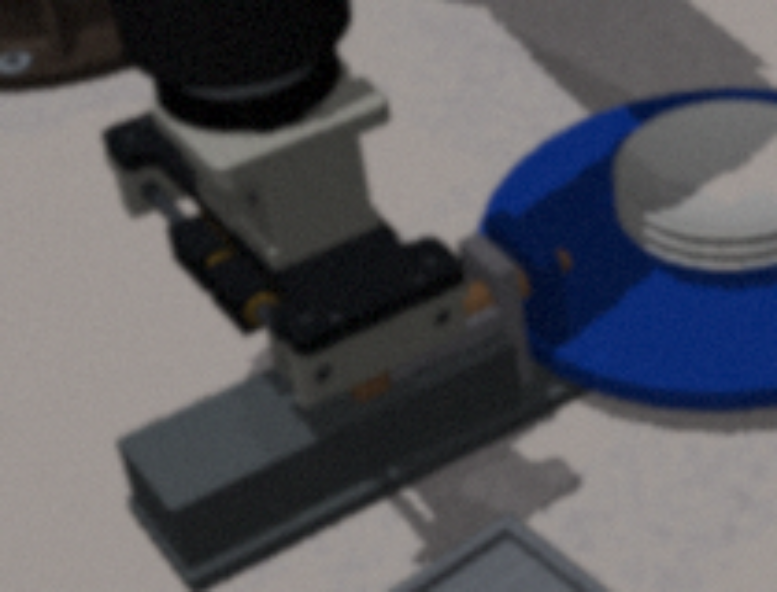

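The nose shows inside the lug at (565,260), so it has passed through both holes. I'll push on until the force shows the stop.

>>> step_arm(
  deltas=[
    [0,0,0,0,3,0,-1],
    [0,0,0,0,2,0,-1],
    [0,0,0,0,2,0,-1],
  ],
)

```text
time_s: 12.45
tcp_pos: [0.5037, -0.1658, 0.0599]
eef_rot: [-179.7, -0.1, 169.7]
contact_force: [0.3, -17.5, -2.3]
gripper_width: 0.0005
```

>>> step_arm(
  deltas=[
    [0,0,0,0,2,0,-1],
    [0,0,0,0,2,0,-1],
  ],
)

```text
time_s: 12.65
tcp_pos: [0.5037, -0.1659, 0.06]
eef_rot: [-179.4, -0.2, 169.7]
contact_force: [-0.3, -15.8, -1.5]
gripper_width: 0.0005
```

The pin stops dead at about 16 N, with the TCP at stand y −239 against an expected −237.5. I'll back off, lift and check.

>>> step_arm(
  deltas=[
    [0,0,0,0,-8,0,-1],
    [0,0,0,0,-12,0,-1],
    [0,0,0,0,-10,-20,-1],
    [0,0,0,0,-10,-40,-1],
    [0,0,0,0,0,-45,-1],
    [0,0,0,0,0,-30,-1],
  ],
)

```text
time_s: 13.25
tcp_pos: [0.4926, -0.2073, 0.1944]
eef_rot: [-179.4, -0.9, 169.6]
contact_force: [0.5, 0.3, -1.3]
gripper_width: 0.0006
```

```bash
python3 -c "
from h import *
to(400,-400,60,169.6)
im=r.capture('wrist')[:,:,::-1];cv2.imwrite('pics/w11.png',im)
cv2.imwrite('pics/s11.png',cv2.resize(r.capture('scene')[150:310,60:270,::-1],None,fx=3.7,fy=3.7))"
```

```text
t 13.25 tcp [ 492.6 -207.3  194.4] [-179.41   -0.86  169.57] F [ 0.5  0.3 -1.3] w 0.0006
shift mm [  54.2 -204.8  137.4] turn [-0.0104 -0.0149 -0.0005]
```

View pics/w11.png

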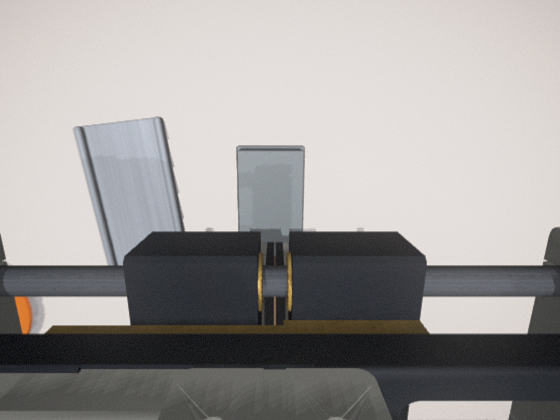

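View pics/s11.png

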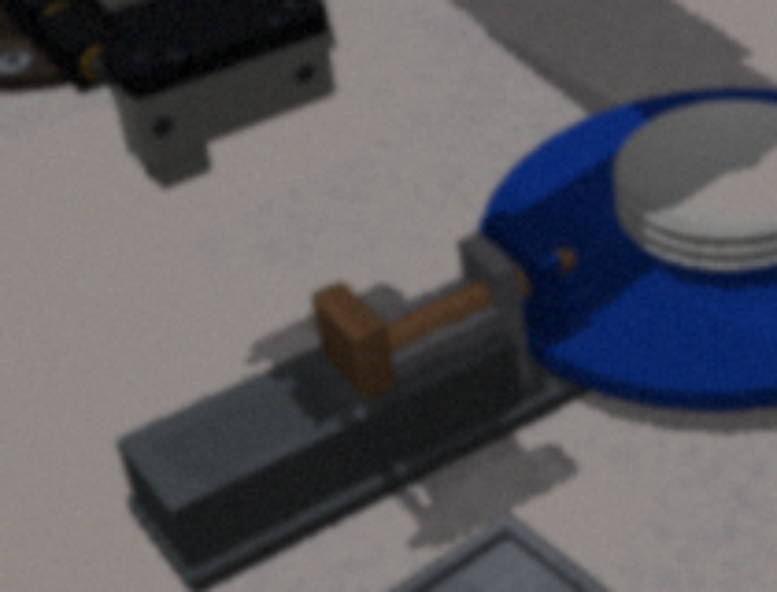

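Scene view: the head at (355,340) sits against the rails, and the nose pokes out past the lug at (565,258). I'll clear the arm away and check from above.

>>> step_arm(
  deltas=[
    [0,0,0,0,-30,-10,-1],
    [0,0,0,0,-40,0,-1],
    [0,0,0,0,-40,0,-1],
    [0,0,0,0,-40,0,-1],
    [0,0,0,0,-40,0,-1],
    [0,0,0,0,-40,0,-1],
    [0,0,0,0,-20,0,-1],
    [0,0,0,0,0,0,-1],
  ],
)

```text
time_s: 14.15
tcp_pos: [0.4465, -0.4634, 0.2055]
eef_rot: [-179.7, -0.4, 169.8]
contact_force: [0.2, -0.1, -1.0]
gripper_width: 0.0004
```

```bash
python3 -c "
from h import *
to(400,-400,60,169.6)
im=r.capture('top')[:,:,::-1];cv2.imwrite('pics/t12.png',im)
cv2.imwrite('pics/c12.png',cv2.resize(im[200:320,300:450],None,fx=5,fy=5,interpolation=cv2.INTER_CUBIC))
s=r.capture('scene')[:,:,::-1];cv2.imwrite('pics/s12.png',cv2.resize(s[190:280,130:270],None,fx=5.5,fy=5.5,interpolation=cv2.INTER_CUBIC))"
```

```text
t 14.15 tcp [ 446.5 -463.4  205.5] [-179.74   -0.42  169.78] F [ 0.2 -0.1 -1. ] w 0.0004
shift mm [ 56.   54.8 145.7] turn [-0.0046 -0.0073  0.0032]
```

View pics/c12.png

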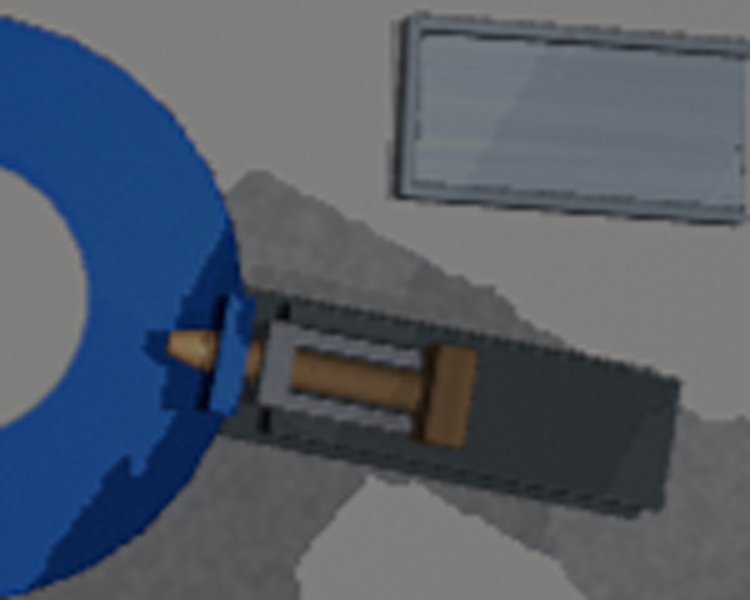

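View pics/s12.png

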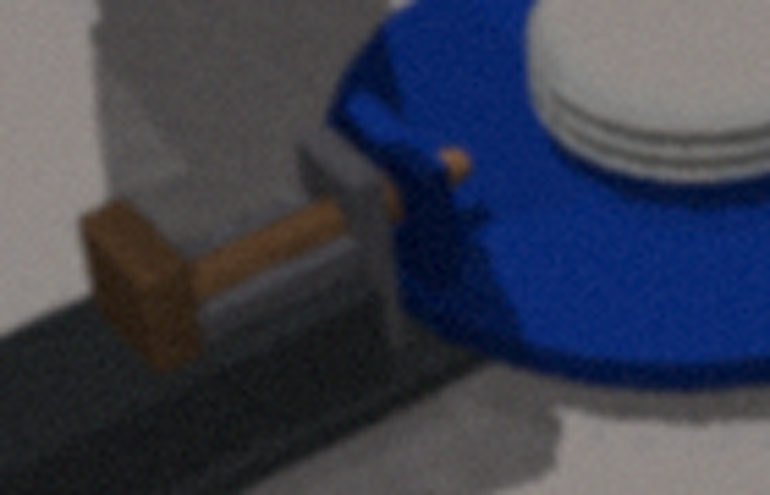

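View pics/t12.png

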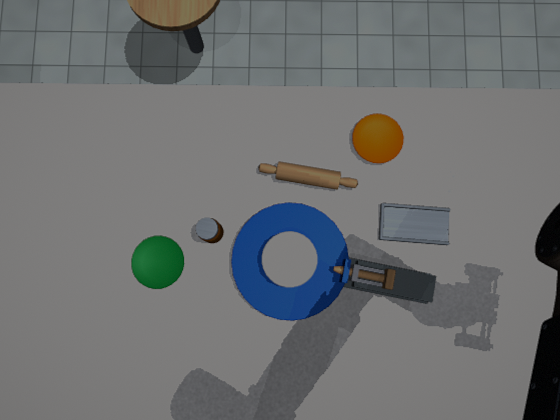

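```bash
python3 - <<'E'
from h import *
c=cam("top"); f=lambda u,v:(300+(u+.5)/5-.5,200+(v+.5)/5-.5)
P=lambda l,z:(cast(c,[f(*q) for q in l],z)[:,:2]*1000)
u=np.array([np.sin(np.radians(10.3)),np.cos(np.radians(10.3))])
K=P([(281,364)],.085)[0]   # keeper top centre, stand y -144
H0=P([(602,380),(640,383),(630,483),(590,478)],.091).mean(0)
H1=P([(442,346),(475,349),(465,446),(430,443)],.091).mean(0)
print("head moved",(H1-H0)@u,"; head centre y",-144+(H1-K)@u,"(home -219)")
for n in("t12","top0"):
    h=cv2.cvtColor(cv2.imread(f"pics/{n}.png"),cv2.COLOR_BGR2HSV)
    m=cv2.inRange(h,(8,90,50),(25,255,255)); m[:255]=0;m[310:]=0;m[:,:330]=0;m[:,440:]=0
    pts=np.argwhere(m)[:,::-1]; q=cast(c,pts,.06)[:,:2]*1000
    q91=cast(c,pts,.091)[:,:2]*1000
    print(n,"nose y@60",-144+((q-K)@u).max(),"back y@91",-144+((q91-K)@u).min())
E
python3 - <<'E'
import cv2
im=cv2.imread('pics/t12.png')
cv2.imwrite('pics/c13.png',cv2.resize(im[255:300,325:400],None,fx=10,fy=10,interpolation=cv2.INTER_CUBIC))
E
```

```text
head moved 70.97826099596836 ; head centre y -218.17415382302022 (home -219)
t12 nose y@60 -98.10046150147102 back y@91 -225.6037957152482
top0 nose y@60 -168.80038392191025 back y@91 -296.82079256038395
```

View pics/c13.png

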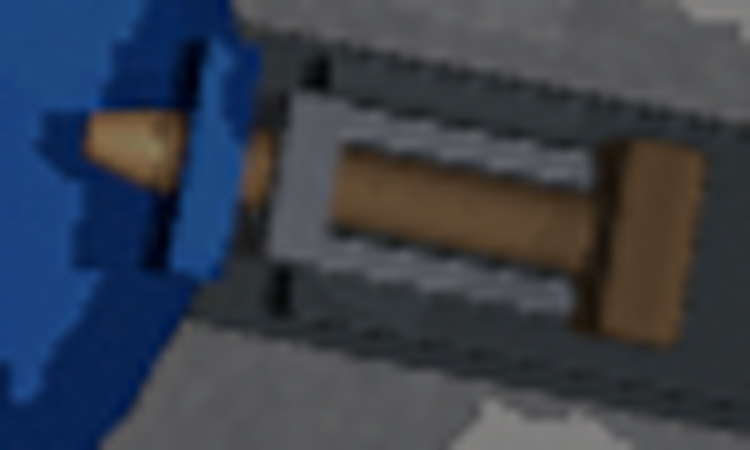

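The pin is fully home. The head centre measures y −218 (home −219), the nose −98 (home −98), and both rails run right up to the head. The other objects are at the same pixels as at the start.

```bash
python3 -c "
from h import *
a=cv2.imread('pics/top0.png').astype(int);b=cv2.imread('pics/t12.png').astype(int)
d=abs(a-b).max(2)
for n,(x0,x1,y0,y1) in dict(jar=(190,228,212,248),roll=(255,362,155,195),stack=(262,318,232,258),rest=(380,452,200,215)).items(): print(n,d[y0:y1,x0:x1].mean().round(1))
print(r.close_job())"
```

```text
jar 3.8
roll 3.9
stack 7.9
rest 3.7
the job is handed in; nothing more can be done
None
```

The turntable is locked: the beech pin is through both holes with its head home against the rail ends. I handed the job in at about 14 s of the 45 s allowed.

**What I did:** I gripped the lug along the rim and swung the turntable about 46° clockwise. Partway round, a finger rubbed the inside of the keeper plate (about 5 N). I regripped about 7 mm further in, then lined the lug up with the keeper to within about 0.5 mm in the wrist view. I released it and pushed the pin with shut fingers until it stopped dead at about 16–17 N.

**Last checks:**
- **Pin position:** from the top view, the head's centre is at y −218 mm (home is −219) and the nose at −98 mm (home is −98). Both rails run right up to the head.
- **One disagreement:** the tool stopped about 2 mm short of the calculated end point. I put this down to error in my stand estimate, since the pictures show the pin home.
- **Other objects:** the jar, rolling pin and spoon rest show no change between the first and last top views. The saucers are still stacked in the middle of the turntable. Their patch changed slightly more (7.9 against about 4), which I take to be their turning with the disc; I did not measure it.
- **Arm:** it stood clear and touched nothing when I handed in.

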